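# Load the mugs into the drying cabinet

## Task

Pull the drying cabinet's door fully down, put every washed mug that is out on the counter into the cabinet, mouth down as it is and wholly behind the opening, then push the door back up until it is fully shut. The roof is in the way from above: a mug goes in by being set on the lowered door, handle pointing along a lane (in or out), and slid in under the roof, one mug to a lane. Leave the plate scraper and everything else on the counter where it lies.

Things in the scene. Friction and masses are not known exactly. Their poses are not given: they have to be found in the camera images.
- cabinet: low steel drying cabinet fixed on the counter, 270 mm wide, 134 deep, 167 high, open in front behind a drop-down door. Origin on the counter under the middle of the opening's plane; +x into the cabinet, y along the front, z up. Inner floor 45 mm, roof's underside 155 mm, roof's top 167 mm above the counter; inside 122 mm deep, 246 mm wide; three lanes side by side
- door (a joint): door hinged along its bottom edge at cabinet x = 0, z = 45 mm, 12 mm thick: 0 = shut (upright), 1.57 = fully down, level toward the robot, its inner face flush with the inner floor as a landing 122 mm long with 10 mm high side lips. Stiff hinge: it stays where it is left; about 5 N at the bar moves it
- bar (a point): middle of the door's round grip bar, 12 mm thick, along y on two posts 170 mm apart; 166 mm from the hinge line, 6 mm outside the door's inner face, 38 mm clear of the door's free edge. Door shut: it stands 211 mm above the counter (44 above the roof); door down: 39 mm above the counter, toward the robot
- lane0 (a point): middle of the mouth of the left (+y) lane, on the inner floor in the plane of the opening; axes as the cabinet's, 84 mm from lane to lane. A lane is about 78 mm wide between 27 mm high wire guides or the side walls, and holds one mug, handle along the lane. The guides begin 10 mm behind the opening
- lane1 (a point): middle of the mouth of the middle lane, on the inner floor in the plane of the opening; axes as the cabinet's, 84 mm from lane to lane. A lane is about 78 mm wide between 27 mm high wire guides or the side walls, and holds one mug, handle along the lane. The guides begin 10 mm behind the opening
- lane2 (a point): middle of the mouth of the right (-y) lane, on the inner floor in the plane of the opening; axes as the cabinet's, 84 mm from lane to lane. A lane is about 78 mm wide between 27 mm high wire guides or the side walls, and holds one mug, handle along the lane. The guides begin 10 mm behind the opening
- mug_a: a thick white mug standing mouth down, 50 mm high, round, 64 mm across at the mouth (bottom), 57 mm at the top; 12 mm thick loop handle, up to 38 mm high, on its -y side. Origin on its underside in the middle of its 91 mm overall length: the body's axis is at y = +14 mm, the body's far side at +46, the handle's outer end at -46. z up. 0.11 kg. Two or three of mug_a to mug_c are present
- mug_b: a thick white mug standing mouth down, 50 mm high, round, 64 mm across at the mouth (bottom), 57 mm at the top; 12 mm thick loop handle, up to 38 mm high, on its -y side. Origin on its underside in the middle of its 91 mm overall length: the body's axis is at y = +14 mm, the body's far side at +46, the handle's outer end at -46. z up. 0.11 kg. Two or three of mug_a to mug_c are present
- mug_c: a thick white mug standing mouth down, 50 mm high, round, 64 mm across at the mouth (bottom), 57 mm at the top; 12 mm thick loop handle, up to 38 mm high, on its -y side. Origin on its underside in the middle of its 91 mm overall length: the body's axis is at y = +14 mm, the body's far side at +46, the handle's outer end at -46. z up. 0.11 kg. Two or three of mug_a to mug_c are present
- scraper: bystander: a plate scraper, 211 mm long, black handle, 89 mm wide steel blade, 22 mm high, lying between the mugs and the cabinet; origin under its middle

How it is judged:
By the outcome, as a careful person would: the job done as asked, in the order asked, and still so for the second after the job is handed in, with the robot touching nothing.
Of mug_a, mug_b, mug_c only 2 to 3 are there at a start; the rules pass over those that are not, and their reading is None.
At some moment in a run one of mug_a, mug_b, mug_c may be knocked a few centimetres aside while the robot is not near it.
It also fails if it takes over 210 s, if anything falls off the work surface, if the arm or the gripper's body presses on something with over 40 N, if the wrist force passes 120 N, or if a joint passes its speed limit or range.

## Robot

A 6-joint arm with a two-finger parallel gripper is mounted at the origin on a cart in front of the work surface, level with it; the furniture and walls round the work are solid. World frame = base frame: x ahead of the robot, y to its left, z up, the work surface at z = 0. Lengths are in m, angles in rad, forces in N, time in s.
With the tool pointing down it reaches from about 0.225 to 0.875 m from the base axis. Payload 3.4 kg.
Tool frame: the origin (TCP) lies at the very end of the fingers, on their centre line; the grasp point (between the pads) lies env.hold_point_z behind it (env.hold_point_z is the distance from the TCP to the grasp point, in m); z points along the fingers, y is the line along which they close (so a half turn about z gives the same grasp; the last joint's range is limited). The gripper opens to 85 mm and grips with 20 to 120 N. Pads are 22 mm wide; open, the fingers measure 114 mm over their backs; the gripper's body (76 mm by 85 mm) begins 54 mm behind the grasp point. The pads swing forward as they close: fully open they stand 13 mm farther back than shut.
Start: joints at [0.981, 0.276, 1.505, -0, 1.361, -0.121], TCP at [0.26, 0.513, 0.231] pointing down, gripper open.
Joint ranges: [-2.89, 2.89], [-0.75, 2.08], [0.22, 2.7], [-1.18, 4.32], [0.11, 2.71], [-2.7, 2.7]. Speed limits (rad/s): [2.57, 2.57, 3.14, 3.14, 3.14, 3.14].

## Interface

Orientations are given as a unit quaternion [x, y, z, w].
In Python, from cell import env, cams, job gives the robot as it stands (env), with the cameras (cams) and the job (job). Calls block until the motion is done:
- env.move_ptp(position, orientation): joint-space move of the TCP to a pose.
- env.line_to(position, frame=None, vel=0.15, contact_N=None): straight line of the TCP; frame=None keeps the orientation; vel is the mean speed in m/s. With contact_N (N) it stops when the force on the tool has changed by that much, and returns True; else False.
- env.move_j(angles): joint-space move.
- env.gripper_to(opening, strength=None): finger opening in m; strength is the grip in N (None keeps the last); returns when the fingers have stopped.
- env.dwell(seconds).
- env.ik(position, orientation): joint angles nearest the present ones, or None.
- cams.camera(name): name is "scene" or "top"; returns a dict with "img" (420x560x3 uint8, red, green, blue), "depth" (420x560 float32, m along the optical axis (not along the pixel's ray), 0 where there is no reading), "fovy" (degrees; the focal length in pixels is half the picture's height over the tangent of half this angle, whatever the lens; pixels are square), "cx", "cy" (the principal point, pixels), "rvec" (rotation vector, rad) and "tvec" (3), from world to camera coordinates, as OpenCV has them. Camera axes: x right, y down, z forward; pixel columns grow to the right and rows downward; lengths in m; the calibration is good to about 2 mm. A picture is of the moment at which its call begins.
A pose or a line that the arm cannot do raises env.IKError and nothing moves.
- job.job_done(): hands the job in; it is judged then, once.
Readings, each from a call of its own:
- env.get_time_s(): time.
- env.get_q(): joint angles.
- env.get_joint_velocities(): joint speeds.
- env.get_joint_torque(): joint torques, N m.
- env.get_eef_pos(): TCP position.
- env.get_orientation(): TCP orientation.
- env.get_contact_force(): force on the tool from outside, world axes, zero at the start.
- env.get_torque(): the same for the moment, N m.
- env.get_width(): finger opening in m.
- env.get_grasp_force(): force on a finger pad.
Only numpy, scipy, OpenCV 4.12 (cv2) and the standard library are available. Lean on these libraries where they do the work, as an engineer would, in place of code of your own. Each camera call takes 0.05 s, during which the arm holds its last target. There are 200 camera calls.

## Working session

There is one attempt and no reset: what is moved stays moved. The work goes in short steps, each a Python script; the robot and the scene stay as the last script left them, time stands still between calls to the robot, and variables do not carry over. Pictures are saved under pics/ and viewed, at most 16 in all, crops included, and the job is handed in when it is done.

```bash
mkdir -p pics; ls; cat > h.py <<'E'
from cell import env, cams, job
import numpy as np, cv2
from scipy.spatial.transform import Rotation as R
def cam(n):
    c=cams.camera(n); f=210/np.tan(np.radians(c["fovy"])/2)
    c["f"]=f; c["R"]=cv2.Rodrigues(np.array(c["rvec"],float))[0]; c["t"]=np.array(c["tvec"],float).ravel(); return c
def pts(c):
    v,u=np.mgrid[0:420,0:560]; d=c["depth"]
    p=np.stack([(u-c["cx"])/c["f"]*d,(v-c["cy"])/c["f"]*d,d],-1)
    w=(p-c["t"])@c["R"]; w[d<=0]=np.nan; return w
def save(c,n): cv2.imwrite(f"pics/{n}.png",c["img"][:,:,::-1])
def down(yaw): # tool z down, tool y at angle yaw from world y
    return (R.from_euler('z',yaw)*R.from_euler('x',np.pi)).as_quat()
E
python3 - <<'E'
from h import *
print(env.hold_point_z, env.get_orientation(), env.get_width())
for n in("scene","top"):
    c=cam(n); save(c,n+"0"); np.savez(f"{n}0.npz",w=pts(c),img=c["img"]); print(n,c["f"],c["cx"],c["cy"],-c["R"].T@c["t"],c["R"][2], (c["depth"]>0).mean())
E
```

```text
cell.py
pics
0.0187 [ 2.32258826e-01  9.72653572e-01 -8.75093570e-04 -3.18817789e-04] 0.08550791201023833
scene 490.574023369417 284.0896802920938 206.75201791664657 [-0.10865413 -0.54602845  0.88402215] [ 0.58199136  0.50521707 -0.63721407] 0.9960331632653061
top 441.7668627103901 278.44408663473564 208.54913606183607 [0.40276603 0.04175564 1.15316968] [ 0.14393092  0.00296624 -0.98958329] 0.9960799319727891
```

View pics/scene0.png

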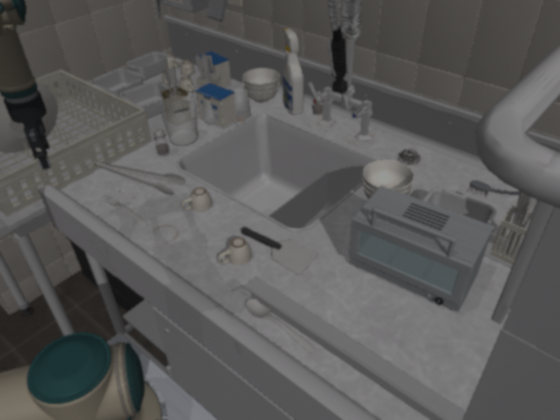

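View pics/top0.png

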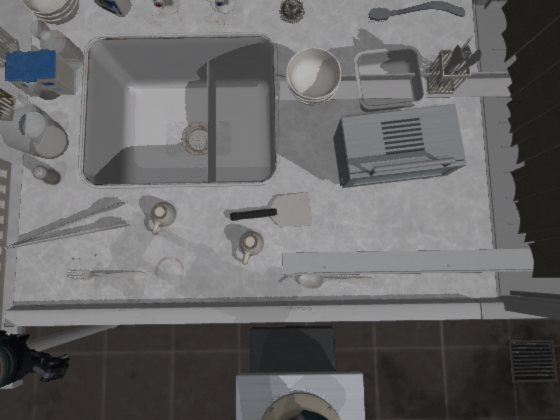

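Two mugs show: in top at (161,213) and (250,242), in scene at (200,198) and (237,250). The cabinet is at (400,150) in top, the scraper at (270,212), and a long rail lies at (285–530,262). Next I'll measure heights and poses.

```bash
python3 - <<'E'
from h import *
T=np.load("top0.npz");w=T["w"]
np.set_printoptions(precision=3,suppress=True,linewidth=200)
for n,p in dict(rail1=(300,262),rail2=(410,262),rail3=(520,262),railtop=(410,253),railbot=(410,272),roof=(400,155),roofL=(345,140),bar=(410,168),edge=(250,300),front=(250,310),spoon=(310,281),counter=(220,250),m1=(161,212),m2=(250,241),barL=(375,170),barR=(455,165)).items():
    print(n,w[p[1],p[0]])
# height map picture
z=w[...,2]; im=np.clip((np.nan_to_num(z)+0.05)/0.4*255,0,255).astype(np.uint8)
cv2.imwrite("pics/hz.png",cv2.resize(cv2.applyColorMap(im,cv2.COLORMAP_JET),(784,588)))
# mugs
img=T["img"].astype(int)
for c0 in((161,213),(250,242)):
    m=np.zeros(z.shape,bool); m[c0[1]-28:c0[1]+28,c0[0]-24:c0[0]+24]=1
    t=m&(z>0.044)&(z<.06); q=w[t][:,:2]; (cx,cy),r=cv2.minEnclosingCircle(q.astype(np.float32))
    h=m&(z>0.015)&(z<.044); q2=w[h][:,:2]; q2=q2[np.linalg.norm(q2-[cx,cy],axis=1)>.036]
    print("mug",cx,cy,r,"handle",q2.mean(0),len(q2),np.degrees(np.arctan2(*(q2.mean(0)-[cx,cy])[::-1])), np.linalg.norm(q2-[cx,cy],axis=1).max())
# cabinet roof
t=(abs(z-.167)<.006)&(w[...,0]>.3)&(w[...,0]<.75)&(w[...,1]<.0)
t=cv2.morphologyEx(t.astype(np.uint8),cv2.MORPH_OPEN,np.ones((3,3)))
n,l,s,_=cv2.connectedComponentsWithStats(t); k=1+s[1:,4].argmax()
q=w[l==k][:,:2].astype(np.float32); print("roof",cv2.minAreaRect(q),len(q))
b=(z>.19)&(z<.23)&(w[...,0]>.3)&(w[...,0]<.75)&(w[...,1]<.0)
q=w[b].astype(np.float32);print("bar",cv2.minAreaRect(q[:,:2].copy()),q.mean(0),len(q),q[:,2].max())
E
```

```text
rail1 [ 0.429 -0.008  0.005]
rail2 [ 0.425 -0.291  0.007]
rail3 [ 0.42  -0.574  0.005]
railtop [ 0.448 -0.293  0.006]
railbot [ 0.399 -0.281  0.037]
roof [ 0.665 -0.235  0.17 ]
roofL [ 0.703 -0.111  0.167]
bar [ 0.634 -0.257  0.168]
edge [ 0.335  0.122 -0.001]
front [0.313 0.119 0.037]
spoon [ 0.381 -0.033 -0.   ]
counter [ 0.464  0.2   -0.003]
m1 [0.559 0.342 0.05 ]
m2 [0.483 0.117 0.05 ]
barL [ 0.62  -0.166  0.217]
barR [ 0.64  -0.36   0.167]
mug 0.5603879690170288 0.345723420381546 0.02339581400156021 handle [0.516 0.362] 41 159.3688634836171 0.05745945556263328
mug 0.4811024069786072 0.1181366816163063 0.023294633254408836 handle [0.528 0.127] 209 11.050734055116338 0.09346135601093122
roof ((0.6944619417190552, -0.24497467279434204), (0.137964129447937, 0.2702454626560211), 5.828408718109131) 5366
bar ((0.5958457589149475, -0.45698392391204834), (0.4736747443675995, 0.3634263873100281), 47.4409294128418) [ 0.591 -0.471  0.209] 1729 0.22994052
```

View pics/hz.png

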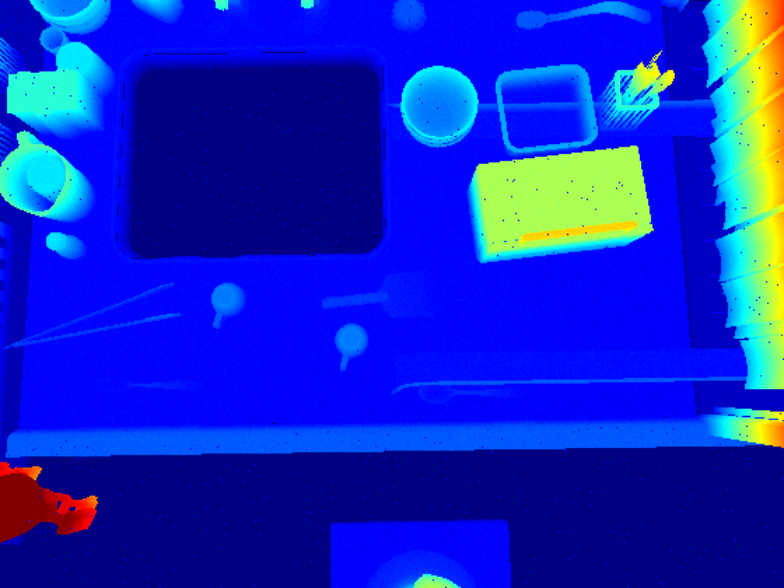

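Depth confirms two mugs, 50 mm high, with the roof at 0.167 m and the bar shut. I'll refine the poses and check reach.

```bash
cat >> h.py <<'E'
def mug(w,c0,win=.075):
    """c0 approx body centre; returns centre xy and handle direction angle"""
    z=w[...,2]; d=np.linalg.norm(w[...,:2]-np.array(c0),axis=-1)
    t=(d<.05)&(z>.042)&(z<.06); q=w[t][:,:2]; c=(np.percentile(q,1,0)+np.percentile(q,99,0))/2
    d=np.linalg.norm(w[...,:2]-c,axis=-1)
    h=(d>.038)&(d<.064)&(z>.015)&(z<.043); q2=w[h][:,:2]; m=q2.mean(0)-c
    return c,np.arctan2(m[1],m[0]),len(q),len(q2)
E
python3 - <<'E'
from h import *
np.set_printoptions(precision=3,suppress=True,linewidth=200)
w=np.load("top0.npz")["w"];z=w[...,2]
for c0 in((.5604,.3457),(.481,.118)): print(mug(w,c0))
b=(z>.195)&(z<.23)&(w[...,0]>.57)&(w[...,0]<.68)&(w[...,1]<-.1)&(w[...,1]>-.4)
q=w[b].astype(np.float32);print("bar",len(q),q[:,2].max(),q.mean(0),cv2.fitLine(q[:,:2].copy(),cv2.DIST_HUBER,0,.01,.01).ravel(),cv2.minAreaRect(q[:,:2].copy()))
ws=np.load("scene0.npz")["w"];z=ws[...,2]
b=(z>.195)&(z<.23)&(ws[...,0]>.57)&(ws[...,0]<.68)&(ws[...,1]<-.1)&(ws[...,1]>-.4)
q=ws[b].astype(np.float32);print("bar scene",len(q),q[:,2].max(),cv2.minAreaRect(q[:,:2].copy()),cv2.fitLine(q[:,:2].copy(),cv2.DIST_HUBER,0,.01,.01).ravel())
b=(abs(z-.167)<.006)&(ws[...,0]>.57)&(ws[...,0]<.85)&(ws[...,1]<-.05)&(ws[...,1]>-.45)
b=cv2.morphologyEx(b.astype(np.uint8),cv2.MORPH_OPEN,np.ones((3,3)))>0
q=ws[b].astype(np.float32);print("roof scene",cv2.minAreaRect(q[:,:2].copy()))
for c0 in((.5604,.3457),(.481,.118)):
    try: print(mug(ws,c0))
    except Exception as e: print(e)
# lip / rail profile at y=-0.27
for x in np.arange(.3,.6,.01):
    m=(abs(w[...,0]-x)<.004)&(abs(w[...,1]+.27)<.06); print("%.2f:%.3f"%(x,np.nanmedian(w[m][:,2])),end=" ")
E
```

```text
(array([0.56 , 0.346]), np.float64(2.788262430969516), 268, 38)
(array([0.481, 0.118]), np.float64(2.845712614758337), 276, 36)
bar 458 0.22206618 [ 0.631 -0.249  0.216] [ 0.1   -0.995  0.632 -0.265] ((0.6316908001899719, -0.2507854998111725), (0.012417400255799294, 0.17962206900119781), 5.875506401062012)
bar scene 560 0.22094016 ((0.6284911036491394, -0.25348955392837524), (0.015723204240202904, 0.1800825148820877), 5.225983619689941) [ 0.108 -0.994  0.63  -0.291]
roof scene ((0.696918785572052, -0.24625609815120697), (0.15267157554626465, 0.2697659730911255), 5.9493727684021)
(array([0.555, 0.341]), np.float64(2.7520574546340013), 150, 32)
(array([0.476, 0.114]), np.float64(2.813513141572478), 217, 43)
0.30:0.035 0.31:0.035 0.32:0.032 0.33:0.007 0.34:-0.000 0.35:-0.000 0.36:0.000 0.37:0.001 0.38:0.000 0.39:0.000 0.40:0.033 0.41:0.004 0.42:0.004 0.43:0.005 0.44:0.004 0.45:0.005 0.46:0.001 0.47:0.000 0.48:0.001 0.49:0.000 0.50:0.000 0.51:0.000 0.52:0.001 0.53:0.000 0.54:0.001 0.55:0.000 0.56:0.000 0.57:0.001 0.58:0.000 0.59:0.001
```

```bash
cat >> h.py <<'E'
YAW=0.101; O=np.array([.636,-.251,0]); RC=R.from_euler('z',YAW)
def C(x,y,z): return O+RC.apply([x,y,z])      # cabinet -> world
def tilt(t,s=1): # tool z pointing to cabinet +x, t rad below horizontal, y along cabinet y
    zz=np.array([np.cos(t),0,-np.sin(t)]); yy=np.array([0,s,0.]); return (RC*R.from_matrix(np.stack([np.cross(yy,zz),yy,zz],1))).as_quat()
def bar(th,H=.0): # bar centre at door angle th
    return C(-.166*np.sin(th)-.006*np.cos(th),0,.045+.166*np.cos(th)-.006*np.sin(th))
E
python3 - <<'E'
from h import *
np.set_printoptions(precision=2,suppress=True,linewidth=200)
def t(n,p,q): print(n,env.ik(p,q))
for s in(1,-1):
    t("bar shut",bar(0)+[0,0,-.0187],down(YAW+s*np.pi/2)); t("bar down",bar(1.57)+[0,0,-.0187],down(YAW+s*np.pi/2))
for c,a in(((.56,.346),2.78),((.481,.118),2.84)):
  for k in(0,np.pi):
    t("pick",[*c,.015],down(a+k+0)); 
for k in(0,np.pi):
  for y in(.084,0,-.084): t("place",C(-.05,y,.06),down(YAW+k))
for T in(30,45,60):
  for s in(1,-1):
    for y in (.084,0): t(f"push{T}",C(.01,y,.06),tilt(np.radians(T),s)); t(f"pre{T}",C(-.12,y,.06),tilt(np.radians(T),s))
E
```

```text
bar shut [-0.48  0.45  1.33  0.    1.36 -0.58]
bar down [-0.65  0.43  1.87  0.    0.85 -0.75]
bar shut [-0.48  0.45  1.33 -0.    1.36  2.56]
bar down [-0.65  0.43  1.87 -0.    0.85  2.4 ]
pick [ 0.45  0.57  1.6   0.    0.97 -0.76]
pick [ 0.45  0.57  1.6  -0.    0.97  2.38]
pick [ 0.1   0.38  1.97  0.    0.78 -1.17]
pick [ 0.1   0.38  1.97 -0.    0.78  1.97]
place [-0.41  0.46  1.68 -0.    1.    1.06]
place [-0.52  0.5   1.6  -0.    1.04  0.95]
place [-0.62  0.56  1.49 -0.    1.1   0.85]
place [-0.41  0.46  1.68  0.    1.   -2.08]
place [-0.52  0.5   1.6   0.    1.04 -2.19]
place [-0.62  0.56  1.49  0.    1.1  -2.29]
push30 [-0.73  0.57  2.35  2.19  0.91  1.78]
pre30 [-1.07  0.58  2.58  1.98  1.06  1.55]
push30 [-0.86  0.59  2.22  1.97  0.89  1.92]
pre30 [-1.16  0.57  2.4   1.78  1.    1.76]
push30 [-0.73  0.57  2.35  2.19  0.91 -1.37]
pre30 [-1.07  0.58  2.58  1.98  1.06 -1.59]
push30 [-0.86  0.59  2.22  1.97  0.89 -1.22]
pre30 [-1.16  0.57  2.4   1.78  1.   -1.38]
push45 [-0.63  0.42  2.18  1.76  0.5   2.36]
pre45 [-0.9   0.34  2.41  1.71  0.64  2.14]
push45 [-0.76  0.47  2.07  1.53  0.57  2.5 ]
pre45 [-1.02  0.39  2.27  1.49  0.69  2.28]
push45 [-0.63  0.42  2.18  1.76  0.5  -0.79]
pre45 [-0.9   0.34  2.41  1.71  0.64 -1.  ]
push45 [-0.76  0.47  2.07  1.53  0.57 -0.64]
pre45 [-1.02  0.39  2.27  1.49  0.69 -0.86]
push60 None
pre60 None
push60 None
pre60 None
push60 [-0.53  0.39  1.98  0.75  0.44  0.31]
pre60 [-0.73  0.26  2.21  0.94  0.47 -0.07]
push60 [-0.65  0.44  1.89  0.73  0.54  0.23]
pre60 [-0.86  0.33  2.1   0.86  0.57 -0.1 ]
```

```bash
python3 - <<'E'
from h import *
np.set_printoptions(precision=3,suppress=True,linewidth=200)
q=down(YAW+np.pi/2); G=np.array([0,0,-env.hold_point_z])
env.move_ptp(bar(0)+G+[0,0,.08],q); env.gripper_to(.045,30)
print(env.line_to(bar(0)+G,vel=.08,contact_N=12), env.get_eef_pos(), env.get_contact_force())
env.gripper_to(0.0,30); print("w",env.get_width(),env.get_grasp_force(),env.get_contact_force())
for th in np.linspace(0,1.57,11)[1:]:
    env.line_to(bar(th)+G,vel=.1); print(round(th,2),env.get_eef_pos()-bar(th)-G,env.get_width(),env.get_contact_force())
print(env.get_time_s())
for n in("scene","top"):
    c=cam(n); save(c,n+"1"); np.savez(n+"1.npz",w=pts(c))
E
```

```text
False [ 0.63  -0.252  0.193] [-0.098 -0.175 -0.191]
w 0.010736874289606667 29.228787124156952 [-0.305 -0.611  2.607]
0.16 [-0.001 -0.     0.001] 0.010547215160417376 [-2.061  0.518  5.932]
0.31 [-0.001 -0.     0.   ] 0.010620236500445154 [-2.773 -0.311  3.832]
0.47 [-0.001 -0.    -0.001] 0.010911164706646702 [-2.982 -1.952  0.73 ]
0.63 [-0.    -0.    -0.001] 0.010329735768118851 [ 0.451 -3.88  -5.88 ]
0.78 [ 0.    -0.    -0.001] 0.01120687481405868 [ 3.017 -3.611 -6.575]
0.94 [ 0.001 -0.    -0.001] 0.010806790364888245 [ 5.524 -3.115 -6.838]
1.1 [ 0.001 -0.    -0.001] 0.010455894490168765 [ 6.169 -1.9   -6.731]
1.26 [ 0.002 -0.    -0.001] 0.01149006101184436 [ 7.159 -3.047 -6.039]
1.41 [ 0.002 -0.    -0.   ] 0.011098709595401149 [ 7.773 -0.909 -4.598]
1.57 [ 0.002 -0.     0.001] 0.010704339500400594 [6.218 1.31  1.821]
9.1917
```

View pics/scene1.png

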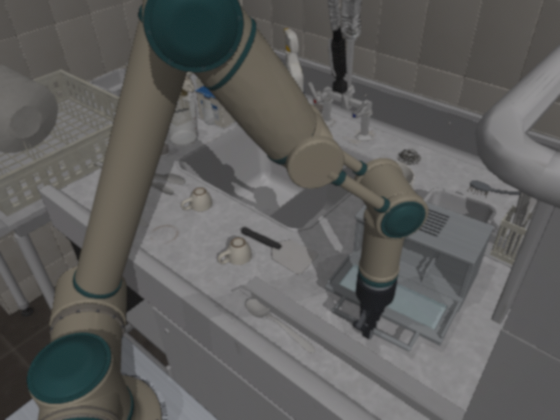

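The door is down at about level with the bar in the gripper (370,325), and both mugs are still at (200,198) and (237,250). I'll seat the door, release it and re-measure.

```bash
python3 - <<'E'
from h import *
np.set_printoptions(precision=3,suppress=True,linewidth=200)
p=env.get_eef_pos(); print(env.line_to(p+[0,0,-.005],vel=.03,contact_N=15),env.get_contact_force())
env.gripper_to(.05); env.line_to(env.get_eef_pos()+[0,0,.2]); env.gripper_to(.085,40)
env.move_ptp([.42,.23,.28],down(2.8))
c=cam("top"); save(c,"top2"); w=pts(c); np.savez("top2.npz",w=w); ws=pts(cam("scene"))
z=w[...,2]
I=(w-O)@RC.as_matrix()  # cabinet frame
IS=(ws-O)@RC.as_matrix()
for n,A in(("top",I),("scene",IS)):
    for x in(-.02,-.06,-.1,-.115): 
        m=(abs(A[...,0]-x)<.006)&(abs(A[...,1])<.1)&(A[...,2]>.02)&(A[...,2]<.08); print(n,"landing z",x,np.median(A[m][:,2]),m.sum())
    b=(abs(A[...,0]+.166)<.02)&(A[...,2]>.025)&(A[...,2]<.06)&(abs(A[...,1])<.12); q=A[b]; print("bar",q.min(0),q.max(0),np.median(q,0))
    m=(A[...,2]>.050)&(A[...,2]<.060)&(A[...,0]<-.03)&(A[...,0]>-.13)&(abs(A[...,1])<.16); q=A[m]; l=q[:,1]>0
    print("lips",np.median(q[l],0),np.median(q[~l],0),len(q),q.min(0),q.max(0))
for c0 in((.5604,.3457),(.481,.118)): print(mug(w,c0))
print(env.get_time_s())
E
```

```text
True [-0.926  0.382  4.904]
top landing z -0.02 0.04488240113963002 377
top landing z -0.06 0.04373592037115652 366
top landing z -0.1 0.045770224681652635 374
top landing z -0.115 0.045404329525942484 301
bar [-0.168 -0.09   0.035] [-0.147  0.09   0.052] [-0.161  0.001  0.045]
lips [-0.076  0.13   0.054] [-0.072 -0.13   0.054] 196 [-0.125 -0.135  0.05 ] [-0.03   0.134  0.06 ]
scene landing z -0.02 0.04580615023446839 404
scene landing z -0.06 0.04442563682749679 385
scene landing z -0.1 0.046105143903104766 357
scene landing z -0.115 0.0456521723936904 603
bar [-0.173 -0.093  0.035] [-0.146  0.087  0.053] [-0.167 -0.009  0.045]
lips [-0.076  0.127  0.055] [-0.078 -0.133  0.056] 224 [-0.122 -0.136  0.05 ] [-0.03   0.132  0.059]
(array([0.562, 0.343]), np.float64(nan), 200, 0)
(array([0.482, 0.117]), np.float64(2.8076824385693064), 266, 38)
13.8167h.py:19: RuntimeWarning: Mean of empty slice.
  h=(d>.038)&(d<.064)&(z>.015)&(z<.043); q2=w[h][:,:2]; m=q2.mean(0)-c
  ret = um.true_divide(
```

View pics/top2.png

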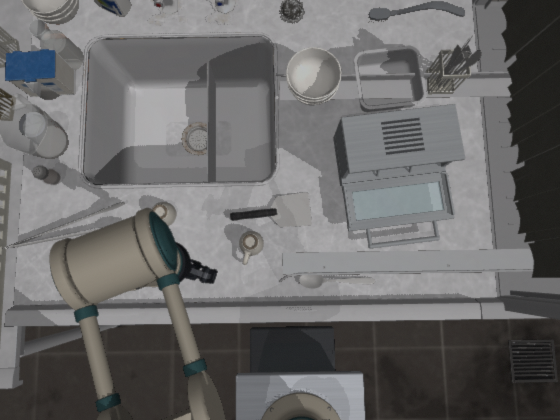

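The door lies level in the right place, at (400,200). The mug at (250,242) is clear, so I'll pick it and place it on lane 1.

```bash
cat >> h.py <<'E'
def pick(c,a):
    q=down(a); env.gripper_to(.085,40)
    env.move_ptp([*c,.14],q); env.move_ptp([*c,.10],q)
    print("hit",env.line_to([*c,.016],vel=.08,contact_N=8),env.get_eef_pos())
    env.gripper_to(.03,40); print("w",env.get_width(),env.get_grasp_force())
    env.line_to([*c,.22],vel=.15); print("lifted w",env.get_width(),env.get_contact_force())
def place(y,x=-.05,yaw=YAW):
    q=down(yaw); env.move_ptp(C(x,y,.24),q); env.line_to(C(x,y,.10),vel=.12)
    print("touch",env.line_to(C(x,y,.045+.010),vel=.03,contact_N=4),env.get_eef_pos(),env.get_contact_force())
E
python3 - <<'E'
from h import *
np.set_printoptions(precision=3,suppress=True,linewidth=200)
pick((.4815,.1175),2.83)
place(0)
for n in("scene","top"): c=cam(n); save(c,n+"3")
print(env.get_time_s())
E
```

```text
hit False [0.482 0.118 0.016]
w 0.056465592163062094 41.20704173417266
lifted w 0.05604444651809674 [-0.499 -0.697 -1.288]
touch True [ 0.587 -0.256  0.077] [ 1.448 -0.105  4.172]
22.3
```

View pics/scene3.png

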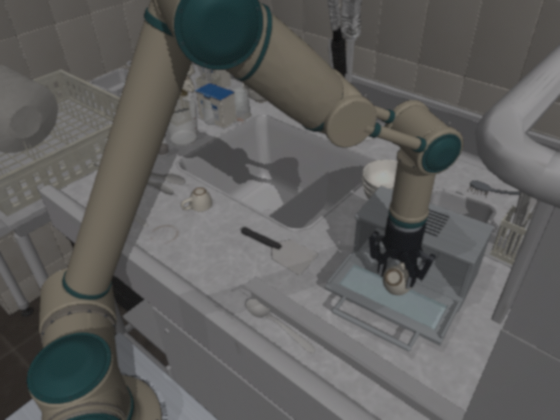

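The mug looks tilted in the grip at (397,275), with its top facing the robot, so I'll zoom in.

```bash
python3 - <<'E'
import cv2
a=cv2.imread("pics/scene3.png")[215:345,310:480]; b=cv2.imread("pics/top3.png")[130:260,320:490]
cv2.imwrite("pics/z3.png",cv2.resize(cv2.hconcat([a,b]),(796,304),interpolation=cv2.INTER_CUBIC))
E
```

```text
(no output)
```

View pics/z3.png

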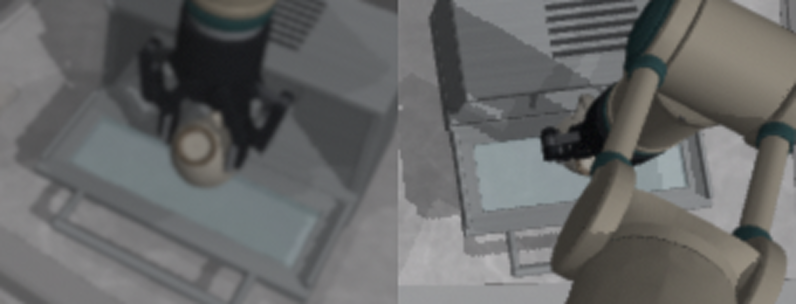

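The mug pivoted in the pads, handle end down. Pressing down gently should level it against the landing.

```bash
python3 - <<'E'
from h import *
np.set_printoptions(precision=3,suppress=True,linewidth=200)
for z in(.073,.069,.065,.062):
    print(env.line_to(C(-.05,0,z),vel=.03,contact_N=20),env.get_eef_pos()[2],env.get_contact_force(),env.get_torque(),env.get_width())
a=cam("scene");b=cam("top")
a=a["img"][215:345,310:480]; b=b["img"][130:260,320:490]
cv2.imwrite("pics/z4.png",cv2.resize(cv2.hconcat([a,b])[:,:,::-1],(796,304),interpolation=cv2.INTER_CUBIC))
E
```

```text
False 0.07560073000120852 [ 3.128  3.456 11.807] [ 0.648 -0.525 -0.082] 0.055811877806485936
False 0.073917695158599 [ 5.539  5.704 18.568] [ 1.115 -0.984 -0.073] 0.05577734587158442
False 0.07187243751532242 [10.707  8.125 23.504] [ 1.673 -1.718 -0.112] 0.05628439715464344
False 0.07015587893237521 [13.001  9.755 26.514] [ 1.997 -2.171 -0.098] 0.05576429430055379
```

View pics/z4.png

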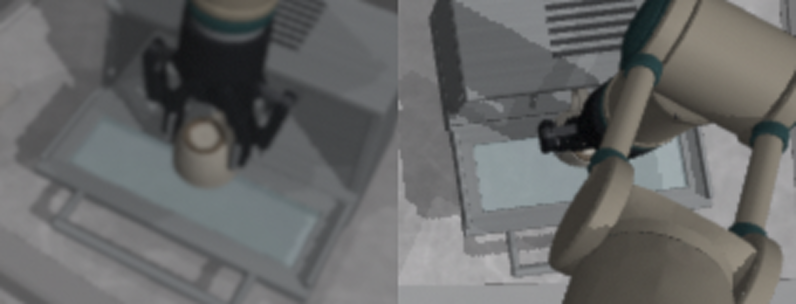

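The mug is righting. I'll loosen the grip so it settles, then look.

```bash
python3 - <<'E'
from h import *
np.set_printoptions(precision=3,suppress=True,linewidth=200)
env.gripper_to(.03,20); env.dwell(.3); print(env.get_eef_pos()[2],env.get_contact_force(),env.get_width())
env.line_to(C(-.05,0,.061),vel=.03,contact_N=20); print(env.get_eef_pos()[2],env.get_contact_force(),env.get_width())
env.gripper_to(.064); env.dwell(.2);env.gripper_to(.076); print(env.get_eef_pos()[2],env.get_contact_force())
env.line_to(C(-.05,0,.25),vel=.12)
env.move_ptp([.42,.23,.28],down(2.8))
w=pts(cam("top")); c=cam("scene"); A=(w-O)@RC.as_matrix()
a=c["img"][215:345,310:480]; b=cam("top")["img"][130:260,320:490]
cv2.imwrite("pics/z5.png",cv2.resize(cv2.hconcat([a,b])[:,:,::-1],(796,304),interpolation=cv2.INTER_CUBIC))
m=(A[...,2]>.086)&(A[...,2]<.11)&(A[...,0]<-.005)&(A[...,0]>-.12)&(abs(A[...,1])<.1); q=A[m]; print(len(q),(q.min(0)+q.max(0))/2,q.min(0),q.max(0))
print(env.get_time_s())
E
```

```text
0.07021242042005499 [13.243  9.44  26.646] 0.05565870909545664
0.06911692062960575 [12.9    7.654 24.851] 0.05583837931390871
0.06076685193031264 [-0.259  0.062 -0.146]
279 [-0.028 -0.     0.093] [-0.051 -0.025  0.086] [-0.006  0.024  0.101]
28.7
```

View pics/z5.png

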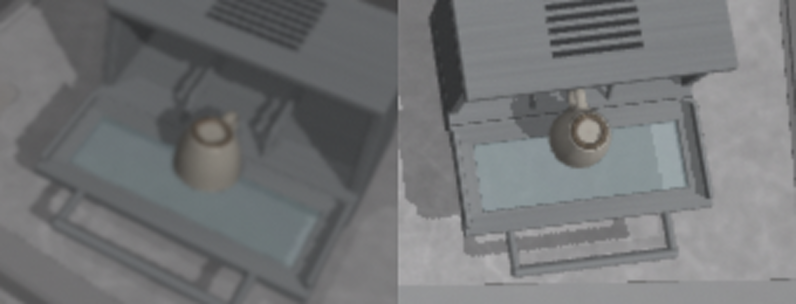

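The mug is upright with its body axis at x≈−29 mm, y≈0 and its handle in. I'll push it in with the tool tilted 45°.

```bash
cat >> h.py <<'E'
def push(y,x0,x1,op=.02,t=45,z=.061,back=-.13):
    q=tilt(np.radians(t),-1); env.gripper_to(op,40)
    p=C(-.17,y,.26); print(env.ik(p,q)); env.move_ptp(p,q)
    print("down",env.line_to(C(x0,y,z+.04),vel=.12,contact_N=15), env.line_to(C(x0,y,z),vel=.08,contact_N=10),env.get_contact_force())
    print("push",env.line_to(C(x1,y,z),vel=.06,contact_N=15),(env.get_eef_pos()-O)@RC.as_matrix(),env.get_contact_force())
E
python3 - <<'E'
from h import *
np.set_printoptions(precision=3,suppress=True,linewidth=200)
env.line_to(env.get_eef_pos()+[0,-.1,.09])
push(0,-.10,.006)
c=cam("scene"); save(c,"s6"); print(env.get_time_s())
a=c["img"][180:345,310:500]; cv2.imwrite("pics/z6.png",cv2.resize(a[:,:,::-1],(690,600),interpolation=cv2.INTER_CUBIC))
E
```

```text
[-1.143  0.016  2.037  0.909  1.013 -0.15 ]
down False False [-0.599 -1.046  0.174]
push False [ 0.006 -0.     0.061] [-0.224  0.319 -1.121]
36.075
```

View pics/z6.png

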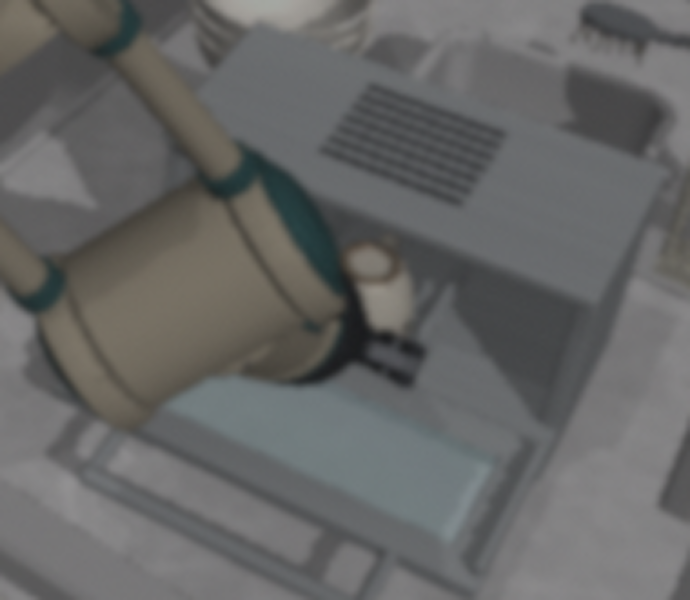

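The mug is under the roof, in front of the finger tips at (375,290). I'll back off and measure it.

```bash
cat >> h.py <<'E'
def inside(n):
    c=cam("scene"); save(c,n); A=(pts(c)-O)@RC.as_matrix(); b=c["img"].astype(int)
    for i,y in enumerate((.084,0,-.084)):
        m=(A[...,2]>.052)&(A[...,2]<.097)&(A[...,0]>-.04)&(A[...,0]<.1)&(abs(A[...,1]-y)<.04)&(b[...,0]-b[...,2]>12)
        q=A[m]
        if len(q)>20: print("lane",i,len(q),np.percentile(q,2,0),np.percentile(q,98,0))
    cv2.imwrite(f"pics/{n}z.png",cv2.resize(c["img"][180:345,310:500][:,:,::-1],(690,600),interpolation=cv2.INTER_CUBIC))
E
python3 - <<'E'
from h import *
np.set_printoptions(precision=3,suppress=True,linewidth=200)
env.line_to(C(.012,0,.061),vel=.05,contact_N=15)
env.line_to(C(-.09,0,.064),vel=.12); env.line_to(C(-.17,0,.26),vel=.2)
env.line_to(C(-.22,.1,.30),vel=.2)
env.move_ptp([.38,.1,.30],down(2.8))
inside("s7")
w=pts(cam("top")); 
for c0 in((.5604,.3457),): print(mug(w,c0))
print(env.get_time_s())
E
```

```text
lane 1 80 [ 0.023 -0.02   0.085] [0.05  0.015 0.097]
(array([0.533, 0.318]), np.float64(2.8279712171682245), 141, 44)
40.7917
```

View pics/s7z.png

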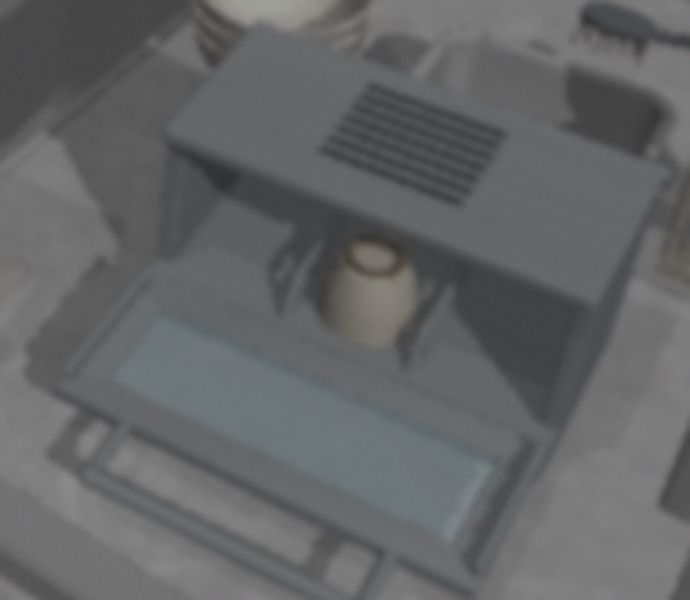

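Mug one sits inside lane 1 at (370,290), behind the opening. The other mug has been knocked to about (0.53, 0.32), so I'll relocate it with a clear view.

```bash
python3 - <<'E'
from h import *
np.set_printoptions(precision=3,suppress=True,linewidth=200)
c=cam("top"); w=pts(c); ws=pts(cam("scene"))
c0=(.533,.318)
for _ in range(3):
    r=mug(w,c0); print(r); c0=r[0]
try: print("scene",mug(ws,c0))
except Exception as e: print(e)
cv2.imwrite("pics/z8.png",cv2.resize(c["img"][150:300,80:300][:,:,::-1],(792,540),interpolation=cv2.INTER_CUBIC))
E
```

```text
(array([0.527, 0.313]), np.float64(2.704398444218516), 267, 37)
(array([0.527, 0.313]), np.float64(2.704398444218516), 267, 37)
(array([0.527, 0.313]), np.float64(2.704398444218516), 267, 37)
scene (array([0.522, 0.31 ]), np.float64(2.6898978399067253), 160, 36)
```

View pics/z8.png

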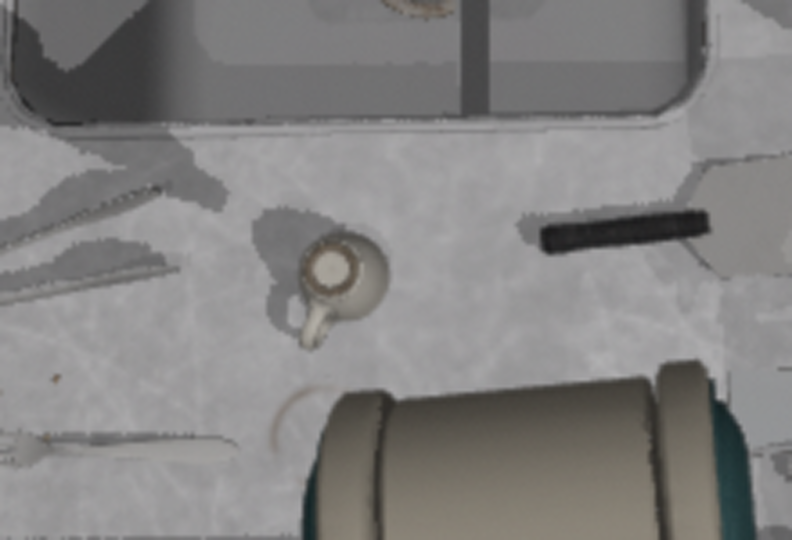

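Mug two is unobstructed at (345,275) in the crop, with its handle toward (312,340). I'll pick it with a firmer grip and set it on lane 0.

```bash
sed -i 's/env.gripper_to(.03,40); print("w"/env.gripper_to(.03,100); print("w"/; s/\[\*c,.016\]/[*c,.014]/' h.py; python3 - <<'E'
from h import *
np.set_printoptions(precision=3,suppress=True,linewidth=200)
pick((.527,.313),2.70)
place(.083)
c=cam("scene"); cv2.imwrite("pics/z9.png",cv2.resize(c["img"][180:345,310:500][:,:,::-1],(690,600),interpolation=cv2.INTER_CUBIC))
print(env.get_time_s())
E
```

```text
hit False [0.527 0.313 0.015]
w 0.05418146601337729 102.45660324042547
lifted w 0.054071527115800516 [ 0.376  0.736 -1.324]
touch True [ 0.579 -0.173  0.077] [0.287 0.254 4.553]
50.15
```

View pics/z9.png

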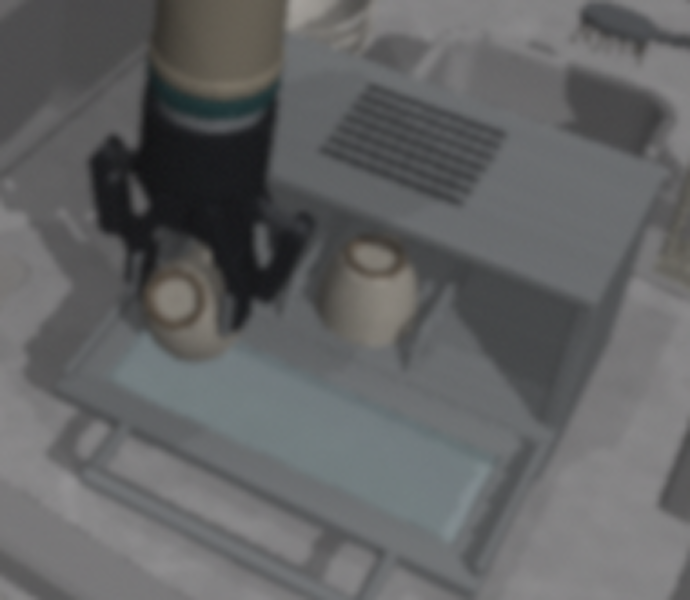

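It tilted the same way, so I'll do the same remedy: loosen, press down and release.

```bash
python3 - <<'E'
from h import *
np.set_printoptions(precision=3,suppress=True,linewidth=200)
y=.083
env.gripper_to(.03,20); env.dwell(.2)
for z in(.072,.067,.062):
    h=env.line_to(C(-.05,y,z),vel=.03,contact_N=15); print(h,env.get_eef_pos()[2],env.get_contact_force(),env.get_width())
env.gripper_to(.062,20); env.dwell(.3); env.gripper_to(.074); print(env.get_eef_pos()[2],env.get_contact_force())
env.line_to(C(-.05,y,.25),vel=.12)
env.move_ptp([.38,.1,.30],down(2.8))
c=cam("top"); w=pts(c); s=cam("scene"); A=(w-O)@RC.as_matrix()
a=s["img"][215:345,310:480]; b=c["img"][130:260,320:490]
cv2.imwrite("pics/z10.png",cv2.resize(cv2.hconcat([a,b])[:,:,::-1],(796,304),interpolation=cv2.INTER_CUBIC))
m=(A[...,2]>.086)&(A[...,2]<.11)&(A[...,0]<-.001)&(A[...,0]>-.12)&(abs(A[...,1]-y)<.05); q=A[m]; print(len(q),(q.min(0)+q.max(0))/2,q.min(0),q.max(0))
print(env.get_time_s())
E
```

```text
True 0.076301600869115 [-0.175  1.043  7.899] 0.05301497128469899
True 0.07601569548568843 [-1.107  0.685  7.61 ] 0.05315612564588665
True 0.07569910393456351 [-2.82   1.019  9.929] 0.05281073475405084
0.07509727410012237 [-0.235  0.552  0.152]
284 [-0.024  0.086  0.093] [-0.046  0.062  0.086] [-0.002  0.109  0.1  ]
55.7167
```

View pics/z10.png

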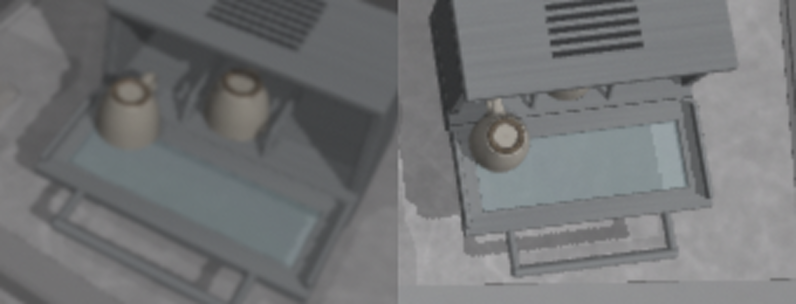

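Mug two is upright at x≈−24 mm, y≈86 mm with its handle in. I'll push it in.

```bash
python3 - <<'E'
from h import *
np.set_printoptions(precision=3,suppress=True,linewidth=200)
env.line_to(env.get_eef_pos()+[0,0,.06])
push(.084,-.10,.009)
env.line_to(C(-.09,.084,.064),vel=.12); env.line_to(C(-.17,.084,.26),vel=.2)
env.line_to(C(-.22,.14,.30),vel=.2)
env.move_ptp([.38,.1,.30],down(2.8))
inside("s11"); print(env.get_time_s())
c=cam("top"); A=(pts(c)-O)@RC.as_matrix()
m=(A[...,0]>-.11)&(A[...,0]<-.005)&(abs(A[...,1])<.118)&(A[...,2]>.055); print("above landing px",m.sum())
E
```

```text
[-1.046 -0.102  2.145  0.914  0.951 -0.078]
down False False [-0.338 -0.675  0.325]
push False [0.009 0.084 0.061] [ 0.41  -0.282  0.434]
lane 0 94 [0.019 0.065 0.08 ] [0.051 0.099 0.097]
lane 1 68 [ 0.023 -0.019  0.09 ] [0.049 0.015 0.096]
66.4417
above landing px 0
```

View pics/s11z.png

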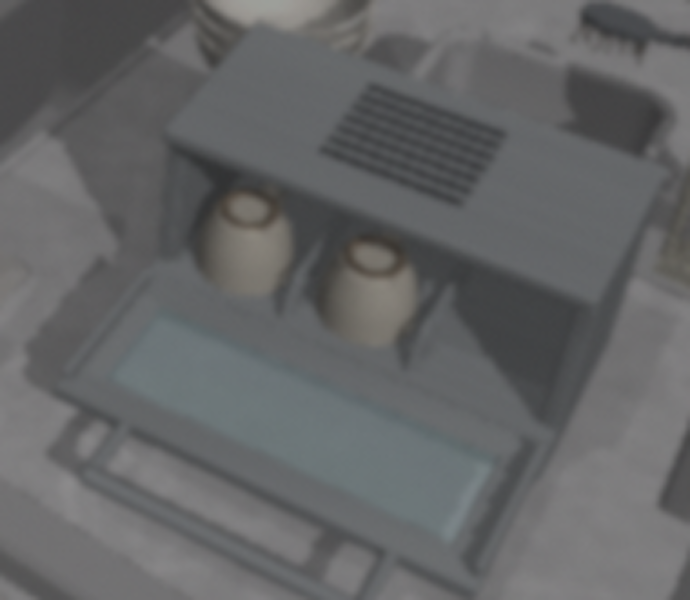

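Both mugs are inside lanes 0 and 1, at (245,240) and (370,290). I'll ray-check their front rims and then close the door.

```bash
python3 - <<'E'
from h import *
np.set_printoptions(precision=3,suppress=True,linewidth=200)
c=cam("scene"); cen=-c["R"].T@c["t"]
ok=True
for u,v in((370,345),(243,299)):
    u=310+u/690*190; v=180+v/600*165
    d=c["R"].T@np.array([(u-c["cx"])/c["f"],(v-c["cy"])/c["f"],1]); p=cen+d*(.045-cen[2])/d[2]
    e=(p-O)@RC.as_matrix(); print("front rim",e); ok&=e[0]>.005
if not ok: raise SystemExit
G=np.array([0,0,-env.hold_point_z]); q=down(YAW+np.pi/2); b=bar(1.57)
env.gripper_to(.045,30)
env.move_ptp(b+G+[0,0,.2],q); env.line_to(b+G+[0,0,.04],vel=.15)
print(env.line_to(b+G,vel=.05,contact_N=10),env.get_eef_pos()-b-G)
env.gripper_to(0,30); print("w",env.get_width())
for th in np.linspace(1.57,0,11)[1:]:
    h=env.line_to(bar(th)+G,vel=.1,contact_N=30); print(round(th,2),h,env.get_eef_pos()-bar(th)-G,env.get_contact_force())
h=env.line_to(bar(0)+G+RC.apply([.006,0,0]),vel=.03,contact_N=20); print(h,env.get_eef_pos()-bar(0)-G,env.get_contact_force(),env.get_time_s())
E
```

```text
front rim [ 0.018 -0.016  0.045]
front rim [0.01  0.068 0.045]
False [ 0. -0.  0.]
w 0.010595696485993428
1.41 False [ 0.002 -0.     0.001] [ 5.859  1.904 -0.193]
1.26 False [ 0.002 -0.     0.   ] [ 5.728  1.878 -1.045]
1.1 False [ 0.001 -0.    -0.   ] [ 4.847  1.297 -1.216]
0.94 False [-0. -0. -0.] [ 1.672 -0.665 -0.326]
0.78 False [-0.002 -0.     0.   ] [-4.985 -2.091  3.998]
0.63 False [-0.003 -0.     0.001] [-9.005 -1.323 10.069]
0.47 False [-0.004 -0.     0.003] [-12.259  -1.38   16.675]
0.31 False [-0.002 -0.     0.004] [-9.077  0.195 18.281]
0.16 False [0.    0.    0.004] [-4.372  0.92  16.031]
0.0 False [0.002 0.    0.003] [-0.401  1.377 11.89 ]
False [0.002 0.    0.003] [-11.089   0.018  16.204] 75.3417
```

The force built up at the stop. I'll release, give the bar a final push from outside, and verify.

```bash
python3 - <<'E'
from h import *
np.set_printoptions(precision=3,suppress=True,linewidth=200)
G=np.array([0,0,-env.hold_point_z])
env.gripper_to(.045); env.line_to(bar(0)+G+[0,0,.06],vel=.1)
env.gripper_to(0.0); env.line_to(bar(0)+G+RC.apply([-.05,0,.06]),vel=.15); env.line_to(bar(0)+RC.apply([-.05,0,-.012]),vel=.15)
print(env.line_to(bar(0)+RC.apply([.01,0,-.012]),vel=.04,contact_N=14),(env.get_eef_pos()-bar(0))@RC.as_matrix(),env.get_contact_force())
env.line_to(bar(0)+RC.apply([-.06,0,-.012]),vel=.15);env.line_to(bar(0)+RC.apply([-.06,0,.1]),vel=.15)
env.move_ptp([.38,.1,.30],down(2.8)); env.dwell(.5)
for n in("top","scene"):
    c=cam(n); save(c,n+"12"); A=(pts(c)-O)@RC.as_matrix()
    b=(A[...,2]>.195)&(A[...,2]<.23)&(abs(A[...,0])<.05)&(abs(A[...,1])<.11); q=A[b]; print("bar",len(q),np.median(q,0),q.min(0),q.max(0))
print(env.get_time_s())
E
```

```text
True [-0.017  0.    -0.013] [-0.84  -0.465 -0.176]
bar 460 [-0.003  0.003  0.217] [-0.009 -0.089  0.198] [0.004 0.089 0.223]
bar 566 [-0.008 -0.009  0.216] [-0.014 -0.092  0.195] [0.001 0.087 0.222]
82.375
```

View pics/scene12.png

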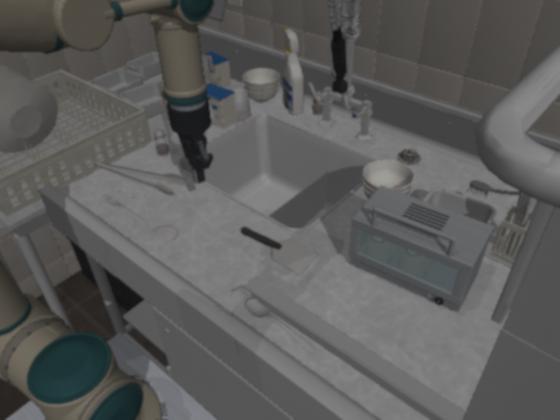

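The door is shut with the bar back where it started, the scraper is in place at (270,245), and no mugs remain on the counter.

```bash
python3 -c "
from cell import env, cams, job
print(job.job_done())"
```

```text
the job is handed in; nothing more can be done
None
```

The job is handed in: both mugs that were out are in the cabinet, mouth down in lanes 0 and 1, the door is shut, and the scraper was left where it lay.

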